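Load a gauge rod into a V-groove length stand

TASK

Pick the round-ended steel gauge rod off its rest and lay it in the V-groove of the length stand, behind the little spring hold-down. Then push it along the groove, under the hold-down, until its end rests against the sprung plunger of the end stop and presses it in a little, without ramming the plunger hard to its limit, and leave it lying there against the plunger. Do not drop or slam the rod into the groove, and leave the other things on the bench where they stand.

Things in the scene. Friction and masses are not known exactly. Their poses are not given: they have to be found in the camera images.
- gauge_rod: loose solid steel rod, 20 mm diameter, 110 mm long over its two hemispherical ends, about 0.25 kg, with two fine dark bands 30 mm either side of the middle. Origin at its centre, x along the rod; it may have rolled, so its y and z mean nothing. Both ends are alike and either may lead.
- rod_rest: fixed rest the rod starts on: dark base plate 100 x 50 x 8 mm with two black notched saddles, 12 mm thick, 40 mm wide, centred 36 mm either side of the middle, tops 30 mm above the bench. Origin at the centre of its underside, x along the lying rod, whose axis is 36.7 mm above the bench. Between the saddles 60 mm of rod is free for the fingers.
- groove_block: the length stand, fixed: dark base plate 230 x 75 x 8 mm carrying an aluminium bar 50 mm wide with a smooth 110 degree V-groove along its top. Origin at the centre of the plate's underside, x along the groove towards the end stop, z up. The bar runs from x = -105 to +76 mm, its flat top is 34 mm above the bench. A small dark arch and, beyond it, the end stop stand over it.
- groove_line (a point): point on the axis that a lying rod has in the groove, 40.7 mm straight above the stand's origin, axes as the stand. The axis is 6.7 mm above the bar's flat top, so fingers that hold the rod as it is laid must not reach more than about 5 mm below its axis.
- arch (a point): the hold-down, on the groove's axis under the arch, 28 mm along x from the stand's origin. The arch is 18 mm long in x, its posts 27 mm apart inside, its top 76 mm above the bench (black button 83 mm). In it a spring presses a round cross-bar down with 6 to 7 N; a rod's round end lifts it 1.5 mm, which takes 4 to 8 N of push; after that the rod drags with 3 to 7 N and stays where it is left.
- end_stop: the end stop with its screw and plunger, part of the stand: dark upright plate 16 x 50 x 52 mm across the far end of the groove. Origin at the middle of the plate's underside, 94 mm along x from the stand's origin and 8 mm above the bench, axes as the stand.
- stop_hole (a point): where the stop's screw leaves the collar on the plate, on the groove's axis, 83 mm along x from the stand's origin. How far the screw is set is not measured: the free tip of its 8 mm spring plunger lies 13 to 35 mm before this point (48 to 70 mm along x). The plunger meets the rod with 2 N, rising 1 N per mm over 4 mm of travel, then is solid; over 15 N would harm it.
- sleeve: bystander: upright bored steel sleeve, 29 mm diameter, 58 mm tall, loose. Origin under its centre.
- dropper: bystander: brown glass dropper bottle, 35 mm diameter, 99 mm tall, loose. Origin under its centre.
- clip: bystander: black L-shaped fixture, 30 x 50 x 48 mm, loose. Origin under its centre.

How it is judged (in metres and radians):
On the way, in this order (a step that is already met when the one before it is completed fails the run):
1. the rod lies in the groove, with its leading end not yet under the hold-down (y of gauge_rod in the frame of groove_block between -0.002 and 0.002 m and z of gauge_rod in the frame of groove_block between 0.0382 and 0.0432 m and angle between the x axis of gauge_rod and the x axis of groove_block, either way round below 0.035 rad and x of gauge_rod in the frame of groove_block between -0.095 and -0.033 m), for 0.2 s.
2. the rod lies in the groove with its leading end through under the hold-down (y of gauge_rod in the frame of groove_block between -0.002 and 0.002 m and z of gauge_rod in the frame of groove_block between 0.0382 and 0.0432 m and angle between the x axis of gauge_rod and the x axis of groove_block, either way round below 0.035 rad and x of gauge_rod in the frame of groove_block above -0.017 m), for 0.1 s.
At the end, for the whole second after the job is handed in: the rod lies still in the groove (centre within 2 mm sideways and 2.5 mm in height, within 2 degrees of the groove's line), its leading end through under the hold-down, and its end bears on the end stop's plunger with more than 0.5 N (y of gauge_rod in the frame of groove_block between -0.002 and 0.002 m and z of gauge_rod in the frame of groove_block between 0.0382 and 0.0432 m and angle between the x axis of gauge_rod and the x axis of groove_block, either way round below 0.035 rad and x of gauge_rod in the frame of groove_block above -0.012 m and contact force between gauge_rod and end_stop above 0.5 N and linear speed of gauge_rod below 0.01 m/s); the robot touches nothing.
It fails at once if the rod presses on the end stop with more than 15 N (contact force between gauge_rod and end_stop above 15 N).
It fails at once if the rod is dropped, slammed or pressed on the stand with more than 60 N (contact force between gauge_rod and groove_block above 60 N).
It fails at once if a bystander (sleeve, dropper bottle, black fixture) is moved by more than 20 mm or tipped over (distance of any of sleeve, dropper, clip from where it was at the start of the episode above 0.02 m or angle between any of sleeve, dropper, clip's own z axis and vertical above 0.5 rad).
It also fails if it takes over 61 s, if anything falls off the work surface, if the arm or the gripper's body presses on something with over 40 N, if the wrist force passes 120 N, or if a joint passes its speed limit or range.

ROBOT

A 6-joint arm with a two-finger parallel gripper is mounted at the origin on a cart in front of the work surface, level with it; the furniture and walls round the work are solid. World frame = base frame: x ahead of the robot, y to its left, z up, the work surface at z = 0. Lengths are in mm, angles in rad, forces in N, time in s.
With the tool pointing down it reaches from about 375 to 925 mm from the base axis. Payload 5.7 kg.
Tool frame: the origin (TCP) lies at the very end of the fingers, on their centre line; the grasp point (between the pads) lies 19 mm behind it; z points along the fingers, y is the direction in which the jaws open and shut (so a half turn about z gives the same grasp; the last joint's range is limited). The gripper opens to 88 mm and grips with 3 to 60 N. Pads are 20 mm wide; open, the fingers measure 115 mm over their backs; the gripper's body (75 mm by 178 mm) begins 61 mm behind the grasp point.
Start: joints at [-1.234, 0.359, 1.51, -0, 1.272, -0.115], TCP at [261.932, -539.772, 222.623] pointing down, gripper open.
Joint ranges: [-2.97, 2.97], [-1.01, 2.36], [0.21, 2.38], [-0.96, 4.11], [0.2, 2.71], [-2.98, 2.98]. Speed limits (rad/s): [2.39, 2.39, 3.14, 3.14, 3.14, 3.14].

INTERFACE

Orientations are given as [roll, pitch, yaw] about the fixed x, y, z axes, in that order (R = Rz(yaw) Ry(pitch) Rx(roll)).
In Python, from rig import r gives the robot as it stands.
- The arm moves only by the tool carry_out, never from a script. Its argument "targets" is a list of rows, each a list of 7 numbers: the gripper command: -1 is shut, 1 is fully open, values between are in proportion, then the shift along the tool's x, y, z scaled (see below), then the turn, a rotation vector about the tool's x, y, z scaled (see below). In form: [[claw, tx, ty, tz, wx, wy, wz], ...]. A call has 1 to 8 rows; each row is the pose to reach, as a shift and turn from the pose commanded when the call began, along the tool's axes at that moment, turning the shorter way round; what a row does not reach only later rows make up. The controller multiplies each number of a shift by 0.2 m and each number of a turn by pi rad. A row lasts 1/12 s, in which the tool goes at most 41.7 mm and 7.16 degrees, less where a joint would pass 70% of its speed; a pose out of reach is approached as far as the arm can. A call with a number of a shift or a turn outside -1 to 1 is refused whole. A call with a gripper value outside its range is refused whole. The fingers move at their own pace and stop on an object; the grip force is fixed at half the most. Time passes only in rows, so rows that repeat a pose let the fingers close. It gives the time, the measured TCP pose, the force and the opening at its end, in the units of the state.
- r.get_obs(): the state, without advancing time (a new reading comes with each control period).
- r.grab_frame(name): name is "scene" or "top"; returns a dict with "frame" (384x512x3 uint8, red, green, blue), "vfov" (degrees; the focal length in pixels is half the picture's height over the tangent of half this angle, whatever the lens; pixels are square), "cx", "cy" (the principal point, pixels), "R" (3x3) and "t" (3): a world point X has camera coordinates R X + t. Camera axes: x right, y down, z forward; pixel columns grow to the right and rows downward; lengths in mm; the calibration is good to about 2 mm. A picture is of the moment at which its call begins. There is no depth.
- r.sign_off(): hands the job in, once; it reports no verdict.
The state is a dict: "time_s": time; "qpos": joint angles; "qd": joint speeds; "joint_torque": joint torques, N m; "eef_pos": TCP position; "tcp_rot": TCP orientation; "wrist_force": force on the tool from outside, world axes, zero at the start; "moment": the same for the moment, N m; "width": opening from 0.0 (shut) to 1.0 (fully open).
Only numpy, scipy, OpenCV 4.12 (cv2) and the standard library are available. Lean on these libraries where they do the work, as an engineer would, in place of code of your own. Each camera call takes 0.05 s, during which the arm holds its last target.

## Working session

There is one attempt and no reset: what is moved stays moved. The work goes in short steps, Python scripts to look and compute and a tool call to move; the robot and the scene stay as the last step left them, time stands still between calls to the robot, and variables do not carry over. Pictures are saved under pics/ and viewed, and the job is handed in when it is done.

Besides the shell and the picture viewer there is one more tool, called by a JSON object that holds its "api" and its "payload", one argument or row to a line. carry_out: Moves the arm, as the interface text tells. Its arguments: {"type":"object","properties":{"targets":{"type":"array","items":{"type":"array","items":{"type":"number"}}}},"required":["targets"]}

```bash
mkdir -p pics; ls; python3 - <<'E'
from rig import r
import cv2,json
o=r.get_obs(); print(o)
for n in ["scene","top"]:
    f=r.grab_frame(n); cv2.imwrite(f"pics/{n}0.png",cv2.cvtColor(f["frame"],cv2.COLOR_RGB2BGR))
    print({k:v for k,v in f.items() if k!="frame"})
E
```

```text
pics
{'time_s': 0.0, 'qpos': array([-1.23410440e+00,  3.59492667e-01,  1.51138857e+00,  2.43859695e-06,
        1.27252359e+00, -1.15067722e-01]), 'qd': array([-0.00074117, -0.00102008,  0.00035291,  0.00090489,  0.00055084,
        0.00015056]), 'joint_torque': array([-6.48320838e-04, -5.15384173e+01, -2.70727766e+01,  6.74030604e-02,
        3.48511816e-02, -1.21367680e-04]), 'eef_pos': array([ 261.71605916, -539.16024131,  221.83364583]), 'tcp_rot': array([-3.13979273e+00, -2.10377129e-04,  4.51758742e-01]), 'wrist_force': array([ 0.08084112, -0.33025249,  0.26526458]), 'moment': array([-0.06469639,  0.03623879, -0.02097714]), 'width': 1.00069590265026}
{'vfov': 56.60282878528244, 'cx': 258.15728168350023, 'cy': 192.08975021732562, 'R': array([[-0.80261457, -0.59643992,  0.00832285],
       [-0.3950875 ,  0.52110258, -0.75654344],
       [ 0.44689565, -0.61050104, -0.65389048]]), 't': array([511.85107476, 234.79644372, 700.79496674])}
{'vfov': 53.25538678068971, 'cx': 258.7150673511931, 'cy': 187.96467849712354, 'R': array([[-0.0106389 , -0.99985431,  0.01334829],
       [-0.99512449,  0.00927772, -0.09818951],
       [ 0.09805136, -0.01432784, -0.99507821]]), 't': array([ 93.23705045, 558.01009688, 978.6245404 ])}
```

View pics/scene0.png

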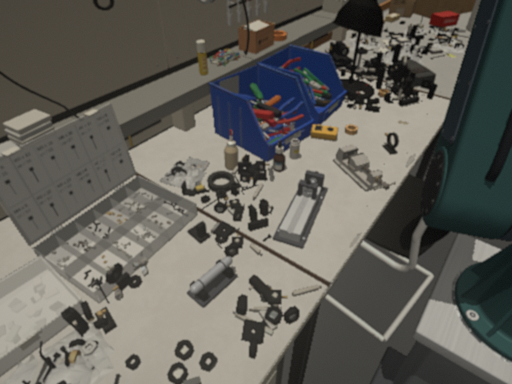

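View pics/top0.png

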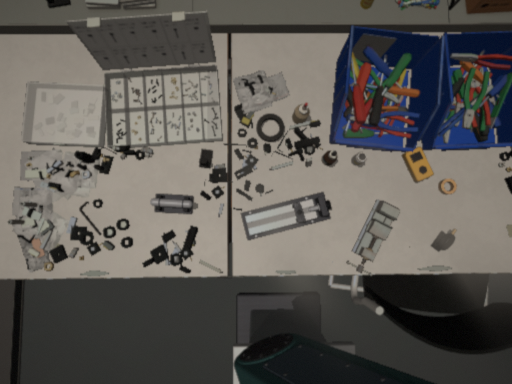

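```bash
python3 - <<'E'
import cv2
t=cv2.imread("pics/top0.png"); s=cv2.imread("pics/scene0.png")
def z(im,x0,x1,y0,y1,k,n):
    cv2.imwrite(n,cv2.resize(im[y0:y1,x0:x1],None,fx=k,fy=k,interpolation=cv2.INTER_CUBIC))
z(t,230,345,185,245,7,"pics/tg.png"); z(t,140,205,185,225,10,"pics/tr.png")
z(s,260,340,160,255,6,"pics/sg.png"); z(s,175,250,245,315,8,"pics/sr.png")
E
```

```text
(no output)
```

View pics/tg.png

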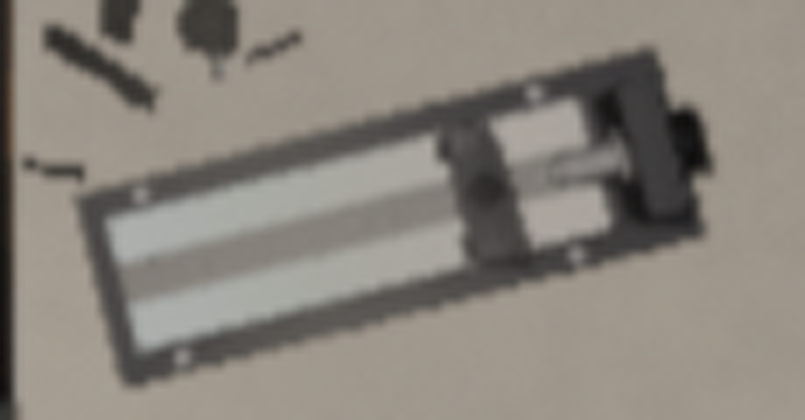

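View pics/tr.png

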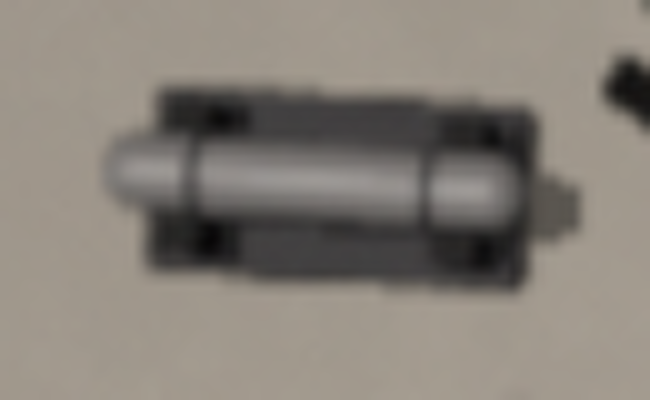

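View pics/sg.png

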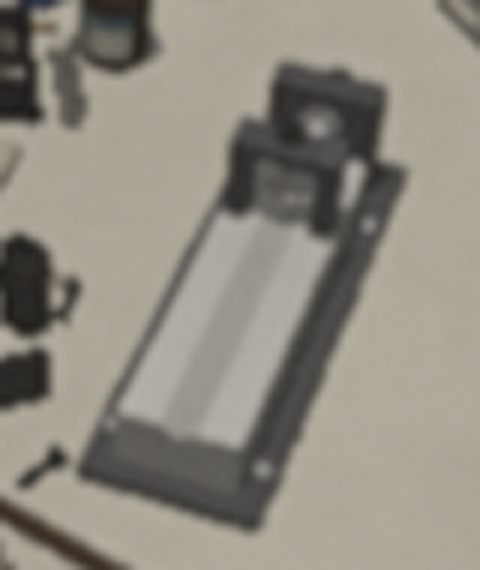

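View pics/sr.png

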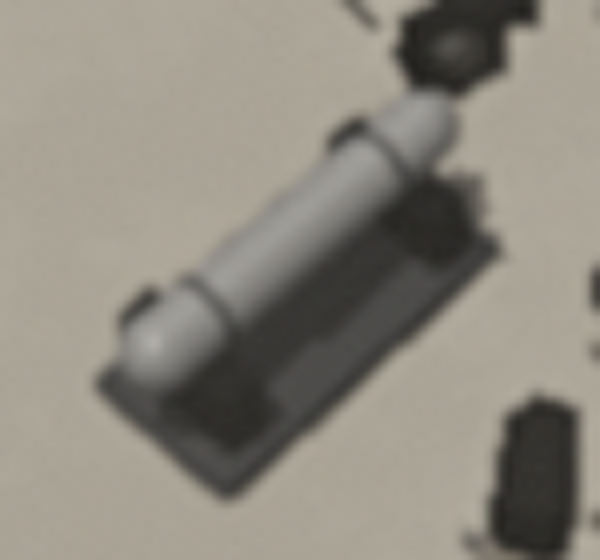

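```bash
cat > h.py <<'E'
import numpy as np
C={'scene':(56.60282878528244,258.15728168350023,192.08975021732562,[[-0.80261457,-0.59643992,0.00832285],[-0.3950875,0.52110258,-0.75654344],[0.44689565,-0.61050104,-0.65389048]],[511.85107476,234.79644372,700.79496674]),
'top':(53.25538678068971,258.7150673511931,187.96467849712354,[[-0.0106389,-0.99985431,0.01334829],[-0.99512449,0.00927772,-0.09818951],[0.09805136,-0.01432784,-0.99507821]],[93.23705045,558.01009688,978.6245404])}
def ray(c,uv,z):
    v,cx,cy,R,t=C[c];R=np.array(R);t=np.array(t);f=192/np.tan(np.radians(v/2))
    d=R.T@np.array([(uv[0]-cx)/f,(uv[1]-cy)/f,1]);o=-R.T@t
    return (o+d*(z-o[2])/d[2])[:2]
def proj(c,X):
    v,cx,cy,R,t=C[c];f=192/np.tan(np.radians(v/2));p=np.array(R)@np.array(X,float)+np.array(t)
    return np.array([cx+f*p[0]/p[2],cy+f*p[1]/p[2]])
def crop(x0,y0,k,p): return ((p[0]+.5)/k-.5+x0,(p[1]+.5)/k-.5+y0)
E
python3 - <<'E'
from h import *
np.set_printoptions(precision=1,suppress=True)
P=[ray('top',crop(230,185,7,p),8) for p in [(80,200),(655,48),(705,235),(128,385)]]
print('plate top',P,[np.linalg.norm(P[i]-P[(i+1)%4]) for i in range(4)],np.mean(P,0))
d=(P[1]-P[0]+P[2]-P[3]);print('yaw',np.arctan2(d[1],d[0]))
Q=[ray('scene',crop(260,160,6,p),8) for p in [(80,475),(405,170),(258,530)]]
print('plate scene',Q, 'centre',(Q[0]+Q[1])/2,np.linalg.norm(Q[1]-Q[2]),np.linalg.norm(Q[0]-Q[2]));d=Q[1]-Q[2];print(np.arctan2(d[1],d[0]))
# rod
A,B=[ray('top',crop(140,185,10,p),36.7) for p in [(105,170),(522,190)]]
print('rod top',A,B,(A+B)/2,np.linalg.norm(A-B),np.arctan2(*(B-A)[::-1]))
# scene rod: axis silhouettes
A,B=[ray('scene',crop(175,245,8,p),36.7) for p in [(140,365),(440,110)]]
print('rod scene',A,B,(A+B)/2,np.linalg.norm(A-B),np.arctan2(*(B-A)[::-1]))
P=[ray('top',crop(140,185,10,p),8) for p in [(160,90),(538,110),(524,290),(148,270)]]
print('rest',P,np.mean(P,0));d=(P[1]-P[0]+P[2]-P[3]);print('yaw',np.arctan2(d[1],d[0]))
E
```

```text
plate top [array([494. , 135.2]), array([549.8, -85.1]), array([ 478.3, -102.2]), array([424.2, 117.5])] [np.float64(227.2232906900176), np.float64(73.55001510697342), np.float64(226.27253032944148), np.float64(72.0121675022593)] [486.6  16.3]
yaw -1.3259425189901197
plate scene [array([490.4, 140.9]), array([477.6, -98.6]), array([420.9, 123.1])] centre [484.   21.2] 228.80028149293298 71.75855630182805
-1.3199801446889583
rod top [525.3 368.6] [519.1 261.2] [522.2 314.9] 107.58760878688531 -1.6287003774171622
rod scene [525.9 365.1] [518.1 262.2] [522.  313.6] 103.2571159157901 -1.6466773100448109
rest [array([548.4, 362.1]), array([542.1, 261.7]), array([494.3, 265.1]), array([500.6, 364.6])] [521.3 313.4]
yaw -1.6338014860594272
```

```bash
cat > m.py <<'E'
from h import *
import cv2
from scipy.ndimage import map_coordinates
np.set_printoptions(precision=2,suppress=True)
def edge(cam,img,p,q,z,n=40,w=4,m=.12):
    """p,q pixel ends of an edge: mid-crossing profile fit; return line pts on plane z"""
    g=cv2.cvtColor(img,cv2.COLOR_BGR2GRAY).astype(float)
    p,q=np.array(p,float),np.array(q,float);d=(q-p)/np.linalg.norm(q-p);nn=np.array([-d[1],d[0]])
    s=np.linspace(-w,w,8*w+1);pts=[]
    for a in np.linspace(m,1-m,n):
        c=p+a*(q-p);X=c[0]+s*nn[0];Y=c[1]+s*nn[1]
        gr=np.gradient(map_coordinates(g,[Y,X],order=1));gr=np.abs(gr)**2
        k=s@gr/gr.sum() if gr.max()>4 else None
        if k is not None:
            # local refine
            i=np.argmax(gr);sl=slice(max(0,i-6),i+7);k=s[sl]@gr[sl]/gr[sl].sum()
            pts.append(c+k*nn)
    pts=np.array(pts);W=np.array([ray(cam,x,z) for x in pts])
    for _ in range(3):
        vx,vy,x0,y0=cv2.fitLine(W.astype(np.float32),cv2.DIST_HUBER,0,.01,.01).ravel()
        e=np.abs((W-[x0,y0])@[-vy,vx]);W=W[e<=max(1.,2*np.median(e))]
    return np.array([x0,y0]),np.array([vx,vy]),len(W)
def isect(a,b):
    t=np.linalg.solve(np.array([a[1],-b[1]]).T,b[0]-a[0]);return a[0]+t[0]*a[1]
E
python3 - <<'E'
from m import *
t=cv2.imread("pics/top0.png");s=cv2.imread("pics/scene0.png")
c=[crop(230,185,7,p) for p in [(80,200),(655,48),(705,235),(128,385)]]
L=[edge('top',t,c[i],c[(i+1)%4],8) for i in range(4)]
P=[isect(L[i-1],L[i]) for i in range(4)]
print(np.array(P),np.mean(P,0),[np.linalg.norm(P[i]-P[(i+1)%4]) for i in range(4)],[np.arctan2(*l[1][::-1]) for l in L],[l[2] for l in L])
c=[crop(260,160,6,p) for p in [(80,475),(258,530),(405,170)]]
M=[edge('scene',s,c[0],c[1],8),edge('scene',s,c[1],c[2],8)]
k=isect(*M);print('scene corner',k,[np.arctan2(*l[1][::-1]) for l in M], 'top same corner',P[3])
# bar in top: light area edges at z=34
c=[crop(230,185,7,p) for p in [(105,220),(440,132),(470,268),(138,352)]]
a=edge('top',t,c[0],c[1],34);b=edge('top',t,c[2],c[3],34);e=edge('top',t,c[3],c[0],34)
K1,K2=isect(e,a),isect(e,b);print('bar end corners',K1,K2,np.linalg.norm(K1-K2),[np.arctan2(*l[1][::-1]) for l in(a,b,e)])
# groove edges
g1=edge('top',t,crop(230,185,7,(125,263)),crop(230,185,7,(450,187)),34,w=3);g2=edge('top',t,crop(230,185,7,(130,303)),crop(230,185,7,(455,215)),34,w=3)
print('groove',g1,g2)
c=[crop(260,160,6,p) for p in [(222,210),(122,412),(245,447),(332,238)]]
a=edge('scene',s,c[0],c[1],34);b=edge('scene',s,c[2],c[3],34);e=edge('scene',s,c[1],c[2],34)
K1,K2=isect(e,a),isect(e,b);print('bar scene corners',K1,K2,np.linalg.norm(K1-K2),[np.arctan2(*l[1][::-1]) for l in(a,b,e)])
# plunger tip
print('tip',ray('top',crop(230,185,7,(550,173)),40.7))
E
```

```text
[[ 487.27  125.89]
 [ 540.54  -87.36]
 [ 475.58 -103.49]
 [ 437.92  121.61]] [485.33  14.16] [np.float32(219.80336), np.float32(66.93855), np.float32(228.2277), np.float32(49.533894)] [np.float32(-1.3259754), np.float32(0.2433561), np.float32(-1.4050319), np.float32(0.08650008)] [31, 20, 27, 39]
scene corner [419.91 125.12] [np.float32(0.24550124), np.float32(-1.3271219)] top same corner [437.92 121.61]
bar end corners [482.09 141.84] [438.1  109.83] 54.4038 [np.float32(-1.3287356), np.float32(-1.3265154), np.float32(0.6291143)]
groove (array([484.81,  58.02], dtype=float32), array([ 0.24, -0.97], dtype=float32), 40) (array([467.28,  64.65], dtype=float32), array([ 0.24, -0.97], dtype=float32), 40)
bar scene corners [485.39 126.01] [436.21 113.96] 50.638412 [np.float32(-1.3301126), np.float32(-1.3287991), np.float32(0.24041824)]
tip [501.1  -39.05]
```

```bash
python3 - <<'E'
from m import *
t=cv2.imread("pics/top0.png");s=cv2.imread("pics/scene0.png")
y=-1.328;u=np.array([np.cos(y),np.sin(y)]);n=np.array([-u[1],u[0]])
def rep(name,l,f): print(name,'along %.2f across %.2f'%(l[0]@u,l[0]@n),'ang %.3f'%np.arctan2(l[1][1],l[1][0]),l[2])
c=[crop(230,185,7,p) for p in [(80,200),(655,48),(705,235),(128,385)]]
for i,nm in enumerate(['plate+y','plate far','plate-y','plate near']): rep(nm,edge('top',t,c[i],c[(i+1)%4],8,w=2),0)
c=[crop(260,160,6,p) for p in [(80,475),(258,530),(405,170)]]
rep('S near',edge('scene',s,c[0],c[1],8,w=2),0);rep('S -y',edge('scene',s,c[1],c[2],8,w=2),0)
c=[crop(230,185,7,p) for p in [(105,220),(440,132),(470,268),(138,352)]]
rep('bar+y',edge('top',t,c[0],c[1],34,w=2),0);rep('bar-y',edge('top',t,c[2],c[3],34,w=2),0);rep('bar near',edge('top',t,c[3],c[0],34,w=2),0)
c=[crop(260,160,6,p) for p in [(222,210),(122,412),(245,447),(332,238)]]
rep('S bar+y',edge('scene',s,c[0],c[1],34,w=2),0);rep('S bar-y',edge('scene',s,c[2],c[3],34,w=2),0);rep('S bar near',edge('scene',s,c[1],c[2],34,w=2),0)
g=lambda p:crop(230,185,7,p)
rep('gr+',edge('top',t,g((125,263)),g((450,187)),34,w=2),0);rep('gr-',edge('top',t,g((130,303)),g((455,215)),34,w=2),0)
for nm,p in [('tip',(550,173)),('colend',(625,158)),]: 
    X=ray('top',g(p),40.7);print(nm,X@u,X@n)
X=ray('top',g((488,188)),83);print('button',X@u,X@n)
E
```

```text
plate+y along 102.57 across 514.12 ang -1.330 39
plate far along 214.73 across 473.53 ang 0.250 22
plate-y along 90.99 across 439.24 ang -1.327 38
plate near along -14.60 across 475.91 ang 0.239 37
S near along -20.60 across 475.36 ang 0.247 40
S -y along 92.43 across 437.77 ang -1.327 40
bar+y along 59.65 across 501.99 ang -1.329 40
bar-y along 57.42 across 451.74 ang -1.326 40
bar near along -4.85 across 472.78 ang 0.241 40
S bar+y along 55.28 across 501.11 ang -1.327 39
S bar-y along 49.90 across 450.77 ang -1.329 40
S bar near along -5.69 across 474.33 ang 0.241 28
gr+ along 58.79 across 484.55 ang -1.331 40
gr- along 55.42 across 469.10 ang -1.328 40
tip 158.38163239906763 477.01062885641835
colend 186.66763180377188 475.41228227746205
button 129.50705375786293 477.1474271307845
```

```bash
cat > plan.py <<'E'
import sys,json
from h import *
from scipy.spatial.transform import Rotation as Ro
from rig import r
def go(pos,yaw,cur=None):
    o=r.get_obs();print('t',o['time_s'],'pos',np.round(o['eef_pos'],2),'rot',np.round(o['tcp_rot'],4),'F',np.round(o['wrist_force'],2),'w',round(o['width'],3))
    p,e=cur if cur else (o['eef_pos'],o['tcp_rot'])
    R=Ro.from_euler('xyz',e);T=Ro.from_euler('xyz',[np.pi,0,yaw])
    d=R.inv().apply(np.array(pos)-p)/200;w=(R.inv()*T).as_rotvec()/np.pi
    print('shift',np.round(d,4),'turn',np.round(w,4))
Y=-1.328;u=np.array([np.cos(Y),np.sin(Y)]);n=np.array([-u[1],u[0]])
def stand(x,y=0,z=0): q=(100+x)*u+(476.5+y)*n; return [q[0],q[1],z]
E
python3 - <<'E'
from plan import *
print(stand(0),stand(-55))
go([522.2,314.5,200],1.511,([261.932,-539.772,222.623],[np.pi,0,.4518]))
E
```

```text
[np.float64(486.56579624214675), np.float64(17.492167597118183), 0] [np.float64(473.34281328529534), np.float64(70.87898920810021), 0]
t 0.1 pos [ 261.72 -539.23  221.9 ] rot [-3.140e+00 -2.000e-04  4.518e-01] F [0.48 0.49 0.48] w 0.995
shift [ 3.0356 -3.2746  0.1131] turn [ 0.      0.     -0.3372]
```

{"api": "carry_out", "payload": {
  "targets": [
    [1,0.93,-1,0.03,0,0,-0.15],
    [1,0.93,-1,0.03,0,0,-0.15],
    [1,0.93,-1,0.03,0,0,-0.15],
    [1,0.93,-1,0.03,0,0,-0.15],
    [1,0.93,-1,0.03,0,0,-0.15],
    [1,0.93,-1,0.03,0,0,-0.15],
    [1,0.93,-1,0.03,0,0,-0.15],
    [1,0.93,-1,0.03,0,0,-0.15]
  ]
}}

```text
time_s: 0.77
eef_pos: [341.6, -273.5, 216.0]
tcp_rot: [-3.138, -0.002, 0.926]
wrist_force: [0.5, -0.1, -0.3]
width: 1.002
```

```bash
python3 - <<'E'
from plan import *
go([522.2,314.5,200],1.511)
E
```

```text
t 0.7667 pos [ 341.61 -273.51  216.05] rot [-3.1384e+00 -2.1000e-03  9.2640e-01] F [ 0.45 -0.13 -0.26] w 1.002
shift [ 2.8927 -1.0441  0.0898] turn [-0.0008 -0.001  -0.1861]
```

{"api": "carry_out", "payload": {
  "targets": [
    [1,0.98,-0.35,0.03,0,0,-0.1],
    [1,0.98,-0.35,0.03,0,0,-0.1],
    [1,0.98,-0.35,0.03,0,0,-0.1],
    [1,0.98,-0.35,0.03,0,0,-0.1],
    [1,0.98,-0.35,0.03,0,0,-0.1],
    [1,0.98,-0.35,0.03,0,0,-0.1]
  ]
}}

```text
time_s: 1.27
eef_pos: [405.5, -74.4, 210.5]
tcp_rot: [-3.141, -0.003, 1.243]
wrist_force: [-0.0, 0.6, 0.8]
width: 0.998
```

```bash
python3 - <<'E'
from plan import *
go([522.2,314.5,200],1.511)
E
```

```text
t 1.2667 pos [405.53 -74.37 210.46] rot [-3.1410e+00 -2.9000e-03  1.2433e+00] F [-0.01  0.58  0.84] w 0.998
shift [ 2.0285 -0.073   0.0582] turn [-0.     -0.0009 -0.0852]
```

{"api": "carry_out", "payload": {
  "targets": [
    [1,1,-0.04,0.03,0,0,-0.085],
    [1,1,-0.04,0.03,0,0,-0.085],
    [1,1,-0.04,0.03,0,0,-0.085],
    [1,1,-0.04,0.03,0,0,-0.085],
    [1,1,-0.04,0.03,0,0,-0.085],
    [1,1,-0.04,0.03,0,0,-0.085]
  ]
}}

```text
time_s: 1.77
eef_pos: [464.9, 115.4, 204.6]
tcp_rot: [3.14, -0.002, 1.508]
wrist_force: [-0.1, -0.6, 0.1]
width: 0.998
```

```bash
python3 - <<'E'
from plan import *
go([522.2,314.5,160],1.511)
E
```

```text
t 1.7667 pos [464.87 115.42 204.64] rot [ 3.1397e+00 -2.3000e-03  1.5077e+00] F [-0.08 -0.64  0.11] w 0.998
shift [1.011  0.2229 0.226 ] turn [ 0.0006 -0.0007 -0.001 ]
```

{"api": "carry_out", "payload": {
  "targets": [
    [1,1,0.22,0.22,0,0,-0.001],
    [1,1,0.22,0.22,0,0,-0.001],
    [1,1,0.22,0.22,0,0,-0.001],
    [1,1,0.22,0.22,0,0,-0.001],
    [1,1,0.22,0.22,0,0,-0.001],
    [1,1,0.22,0.22,0,0,-0.001],
    [1,1,0.22,0.22,0,0,-0.001]
  ]
}}

```text
time_s: 2.35
eef_pos: [520.3, 308.3, 159.4]
tcp_rot: [-3.141, 0.001, 1.51]
wrist_force: [0.5, -0.8, -0.0]
width: 0.997
```

```bash
python3 - <<'E'
from plan import *
import cv2
go([522.2,314.5,32.7],1.511)
for nm in ['top','scene']:
    f=r.grab_frame(nm);im=cv2.cvtColor(f['frame'],cv2.COLOR_RGB2BGR);cv2.imwrite(f'pics/{nm}1.png',im)
    x0,y0,x1,y1=(120,150,240,250) if nm=='top' else (150,180,280,330)
    cv2.imwrite(f'pics/{nm}1c.png',cv2.resize(im[y0:y1,x0:x1],None,fx=4,fy=4,interpolation=cv2.INTER_CUBIC))
E
```

```text
t 2.35 pos [520.33 308.28 159.39] rot [-3.1405e+00  1.1000e-03  1.5096e+00] F [ 0.53 -0.84 -0.02] w 0.997
shift [0.0323 0.0081 0.6334] turn [-0.0003  0.0004 -0.0004]
```

View pics/scene1c.png

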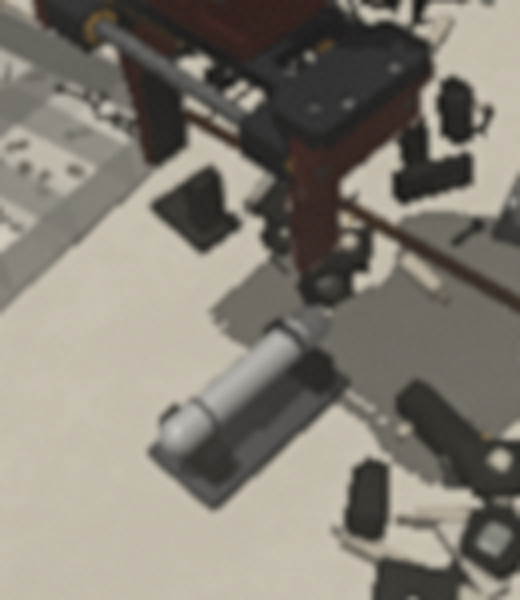

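```bash
python3 - <<'E'
from plan import *
print(ray('scene',(200,239),0),ray('top',(206,163),0))
E
```

```text
[630.42608659 238.67006814] [630.82793484 229.33306439]
```

View pics/top1c.png

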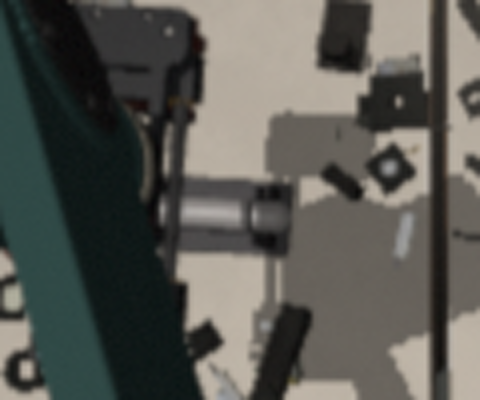

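{"api": "carry_out", "payload": {
  "targets": [
    [1,0.032,0.008,0.15,0,0,0],
    [1,0.032,0.008,0.3,0,0,0],
    [1,0.032,0.008,0.42,0,0,0],
    [1,0.032,0.008,0.5,0,0,0],
    [1,0.032,0.008,0.55,0,0,0],
    [1,0.032,0.008,0.57,0,0,0],
    [1,0.032,0.008,0.57,0,0,0],
    [1,0.032,0.008,0.57,0,0,0]
  ]
}}

```text
time_s: 3.12
eef_pos: [522.3, 314.0, 47.7]
tcp_rot: [3.14, -0.001, 1.507]
wrist_force: [-0.3, -0.6, -0.1]
width: 1.0
```

```bash
python3 - <<'E'
from plan import *
go([522.2,314.5,32.7],1.511)
E
```

```text
t 3.1167 pos [522.34 313.98  47.74] rot [ 3.1404e+00 -6.0000e-04  1.5066e+00] F [-0.28 -0.62 -0.11] w 1.0
shift [ 0.0025 -0.0009  0.0752] turn [ 0.0004 -0.0002 -0.0014]
```

{"api": "carry_out", "payload": {
  "targets": [
    [1,0.002,0,0.04,0,0,-0.001],
    [1,0.002,0,0.07,0,0,-0.001],
    [1,0.002,0,0.07,0,0,-0.001],
    [1,0.002,0,0.07,0,0,-0.001]
  ]
}}

```text
time_s: 3.45
eef_pos: [521.2, 314.8, 32.4]
tcp_rot: [-3.141, 0.0, 1.511]
wrist_force: [-0.7, 0.9, 0.1]
width: 0.998
```

```bash
python3 - <<'E'
from plan import *
import cv2
go([522.2,314.5,32.7],1.511)
f=r.grab_frame('scene');im=cv2.cvtColor(f['frame'],cv2.COLOR_RGB2BGR)
cv2.imwrite('pics/s2c.png',cv2.resize(im[180:330,140:270],None,fx=4,fy=4,interpolation=cv2.INTER_CUBIC))
go([522.2,314.5,32.7],1.511)
E
```

```text
t 3.45 pos [521.22 314.81  32.43] rot [-3.1410e+00  2.0000e-04  1.5108e+00] F [-0.67  0.88  0.1 ] w 0.998
shift [-0.0012  0.005  -0.0013] turn [-0.0002  0.0001 -0.0001]
t 3.5 pos [521.41 314.88  32.65] rot [-3.1413e+00  1.0000e-04  1.5108e+00] F [ 0.27 -1.09  0.32] w 1.004
shift [-0.0017  0.0041 -0.0003] turn [-0.0001  0.     -0.0001]
```

View pics/s2c.png

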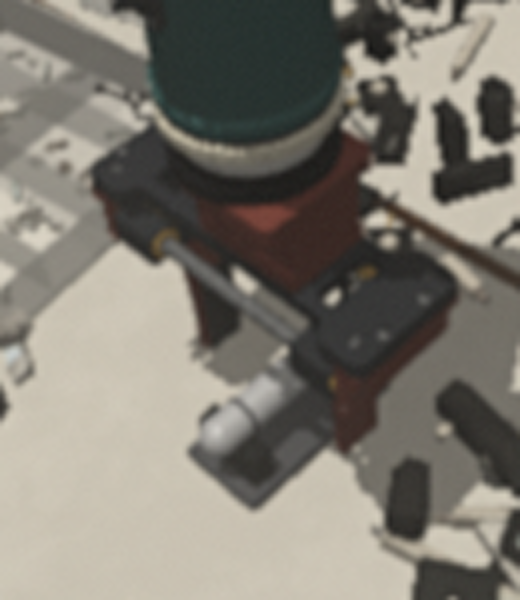

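{"api": "carry_out", "payload": {
  "targets": [
    [-1,0,0.003,0,0,0,0],
    [-1,0,0.003,0,0,0,0],
    [-1,0,0.003,0,0,0,0],
    [-1,0,0.003,0,0,0,0],
    [-1,0,0.003,0,0,0,0],
    [-1,0,0.003,0,0,0,0],
    [-1,0,0.003,0,0,0,0],
    [-1,0,0.003,0,0,0,0]
  ]
}}

```text
time_s: 4.17
eef_pos: [522.1, 314.8, 32.7]
tcp_rot: [-3.142, -0.0, 1.51]
wrist_force: [-0.1, 0.6, 0.6]
width: 0.434
```

{"api": "carry_out", "payload": {
  "targets": [
    [-1,0,0,0,0,0,0],
    [-1,0,0,0,0,0,0],
    [-1,0,0,0,0,0,0],
    [-1,0,0,0,0,0,0],
    [-1,0,0,0,0,0,0],
    [-1,0,0,0,0,0,0]
  ]
}}

```text
time_s: 4.67
eef_pos: [521.4, 314.8, 32.6]
tcp_rot: [-3.14, 0.0, 1.51]
wrist_force: [-2.7, 1.1, 2.5]
width: 0.217
```

{"api": "carry_out", "payload": {
  "targets": [
    [-1,0,0,-0.02,0,0,0],
    [-1,0,0,-0.06,0,0,0],
    [-1,0,0,-0.15,0,0,0],
    [-1,0,0,-0.28,0,0,0],
    [-1,0,0,-0.4,0,0,0],
    [-1,0,0,-0.48,0,0,0],
    [-1,0,0,-0.5,0,0,0]
  ]
}}

```text
time_s: 5.25
eef_pos: [524.6, 315.6, 136.4]
tcp_rot: [3.136, -0.003, 1.511]
wrist_force: [0.9, 0.8, -2.7]
width: 0.221
```

```bash
python3 - <<'E'
from plan import *
import cv2
f=r.grab_frame('scene');im=cv2.cvtColor(f['frame'],cv2.COLOR_RGB2BGR)
cv2.imwrite('pics/s3c.png',cv2.resize(im[130:330,140:290],None,fx=3,fy=3,interpolation=cv2.INTER_CUBIC))
go(stand(-57,0,120),np.pi-1.328)
E
```

```text
t 5.3 pos [524.16 315.48 135.58] rot [ 3.1367e+00 -2.4000e-03  1.5106e+00] F [-0.14 -0.21 -3.02] w 0.219
shift [-1.2267 -0.1834  0.0741] turn [ 0.0017 -0.0005 -0.0964]
```

View pics/s3c.png

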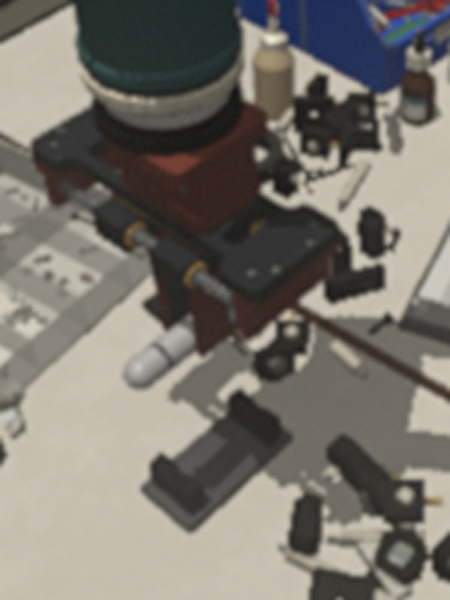

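{"api": "carry_out", "payload": {
  "targets": [
    [-1,-0.08,-0.01,0,0,0,-0.01],
    [-1,-0.22,-0.03,0,0,0,-0.02],
    [-1,-0.38,-0.06,0,0,0,-0.04],
    [-1,-0.54,-0.08,0,0,0,-0.06],
    [-1,-0.7,-0.1,0,0,0,-0.08],
    [-1,-0.84,-0.12,0,0,0,-0.096],
    [-1,-0.95,-0.14,0,0,0,-0.096],
    [-1,-1,-0.15,0,0,0,-0.096]
  ]
}}

```text
time_s: 5.97
eef_pos: [478.2, 114.4, 131.6]
tcp_rot: [-3.138, 0.0, 1.811]
wrist_force: [0.4, 0.3, -3.3]
width: 0.217
```

```bash
python3 - <<'E'
from plan import *
go(stand(-57,0,100),np.pi-1.328)
E
```

```text
t 5.9667 pos [478.2  114.36 131.55] rot [-3.1384e+00  4.0000e-04  1.8107e+00] F [ 0.39  0.31 -3.32] w 0.217
shift [-0.1953 -0.0748  0.1581] turn [-0.001   0.0001 -0.0009]
```

{"api": "carry_out", "payload": {
  "targets": [
    [-1,-0.04,-0.02,0.02,0,0,-0.001],
    [-1,-0.1,-0.04,0.06,0,0,-0.001],
    [-1,-0.15,-0.06,0.1,0,0,-0.001],
    [-1,-0.18,-0.07,0.14,0,0,-0.001],
    [-1,-0.195,-0.075,0.16,0,0,-0.001],
    [-1,-0.195,-0.075,0.16,0,0,-0.001],
    [-1,-0.195,-0.075,0.16,0,0,-0.001],
    [-1,-0.195,-0.075,0.16,0,0,-0.001]
  ]
}}

```text
time_s: 6.63
eef_pos: [475.3, 76.0, 100.7]
tcp_rot: [3.141, -0.0, 1.816]
wrist_force: [-0.8, -0.2, -3.2]
width: 0.217
```

```bash
python3 - <<'E'
from plan import *
import cv2
f=r.grab_frame('scene');im=cv2.cvtColor(f['frame'],cv2.COLOR_RGB2BGR)
cv2.imwrite('pics/s4.png',im)
cv2.imwrite('pics/s4c.png',cv2.resize(im[110:260,220:350],None,fx=4,fy=4,interpolation=cv2.INTER_CUBIC))
f=r.grab_frame('top');im=cv2.cvtColor(f['frame'],cv2.COLOR_RGB2BGR)
cv2.imwrite('pics/t4c.png',cv2.resize(im[150:260,210:350],None,fx=4,fy=4,interpolation=cv2.INTER_CUBIC))
go(stand(-57,0,60),np.pi-1.328)
E
```

```text
t 6.7333 pos [475.39  76.01 101.  ] rot [ 3.1407e+00 -1.0000e-04  1.8158e+00] F [-0.37  0.37 -3.06] w 0.218
shift [-0.0124 -0.0163  0.205 ] turn [ 0.0003 -0.      0.0007]
```

View pics/s4c.png

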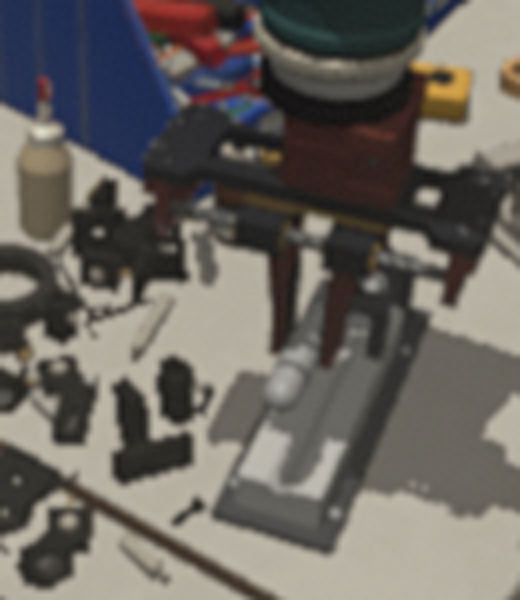

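View pics/t4c.png

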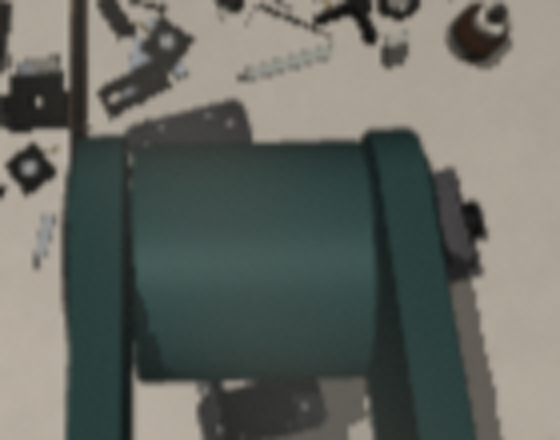

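{"api": "carry_out", "payload": {
  "targets": [
    [-1,-0.012,-0.016,0.05,0,0,0.001],
    [-1,-0.012,-0.016,0.11,0,0,0.001],
    [-1,-0.012,-0.016,0.16,0,0,0.001],
    [-1,-0.012,-0.016,0.19,0,0,0.001],
    [-1,-0.012,-0.016,0.205,0,0,0.001],
    [-1,-0.012,-0.016,0.205,0,0,0.001],
    [-1,-0.012,-0.016,0.205,0,0,0.001]
  ]
}}

```text
time_s: 7.32
eef_pos: [472.7, 72.6, 59.9]
tcp_rot: [3.141, -0.0, 1.812]
wrist_force: [0.2, 0.1, -3.0]
width: 0.22
```

```bash
python3 - <<'E'
from plan import *
import cv2
f=r.grab_frame('scene');im=cv2.cvtColor(f['frame'],cv2.COLOR_RGB2BGR)
cv2.imwrite('pics/s5.png',im)
cv2.imwrite('pics/s5c.png',cv2.resize(im[160:260,250:340],None,fx=6,fy=6,interpolation=cv2.INTER_CUBIC))
go(stand(-57,0,36.7),np.pi-1.328)
r.grab_frame('scene')
go(stand(-57,0,36.7),np.pi-1.328)
E
```

```text
t 7.3667 pos [472.87  72.51  60.12] rot [3.1408e+00 1.0000e-04 1.8123e+00] F [ 0.2   0.29 -2.59] w 0.219
shift [0.0015 0.0002 0.1171] turn [ 0.0003  0.     -0.0004]
t 7.4167 pos [472.93  72.48  60.18] rot [3.1406e+00 1.0000e-04 1.8122e+00] F [ 0.37 -0.51 -3.31] w 0.216
shift [ 0.0018 -0.      0.1174] turn [ 0.0003  0.     -0.0004]
```

View pics/s5c.png

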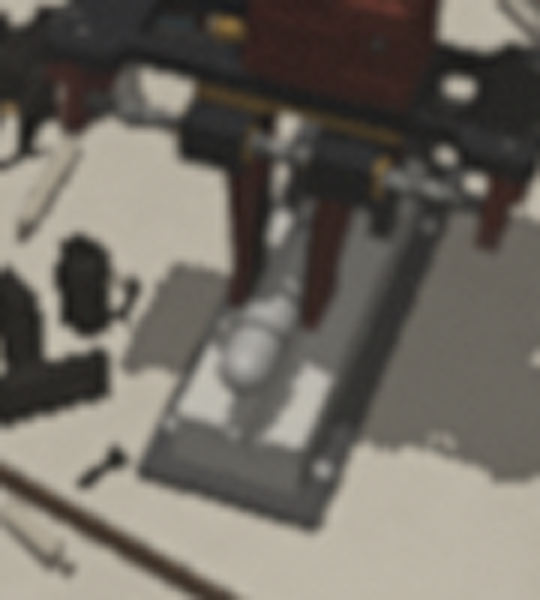

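```bash
python3 - <<'E'
from plan import *
for c in [(250,355),(250,362)]:
    X=ray('scene',crop(250,160,6,c),64.1);print(X@u-100,X@n-476.5)
E
```

```text
-94.55636857376477 0.7710779152951659
-98.04345062437108 -0.40834367263363447
```

{"api": "carry_out", "payload": {
  "targets": [
    [-1,0.001,0,0.02,0,0,0],
    [-1,0.001,0,0.045,0,0,0],
    [-1,0.001,0,0.07,0,0,0],
    [-1,0.001,0,0.085,0,0,0],
    [-1,0.001,0,0.095,0,0,0],
    [-1,0.001,0,0.1,0,0,0],
    [-1,0.001,0,0.1,0,0,0],
    [-1,0.001,0,0.1,0,0,0]
  ]
}}

```text
time_s: 8.08
eef_pos: [472.4, 72.6, 39.6]
tcp_rot: [-3.141, -0.0, 1.812]
wrist_force: [-0.5, 0.7, -2.5]
width: 0.215
```

```bash
python3 - <<'E'
from plan import *
for i in range(3):
    go(stand(-57,0,36.7),np.pi-1.328); r.grab_frame('scene')
E
```

```text
t 8.0833 pos [472.35  72.57  39.6 ] rot [-3.1415e+00 -1.0000e-04  1.8121e+00] F [-0.51  0.66 -2.5 ] w 0.215
shift [0.0006 0.0028 0.0145] turn [-0.     -0.     -0.0005]
t 8.1333 pos [472.47  72.59  39.73] rot [ 3.1414e+00 -1.0000e-04  1.8121e+00] F [-0.7   0.04 -2.69] w 0.22
shift [0.0006 0.0022 0.0151] turn [ 0.     -0.     -0.0005]
t 8.1833 pos [472.5   72.61  39.8 ] rot [ 3.1413 -0.      1.8121] F [ 0.24 -0.32 -2.17] w 0.216
shift [0.0006 0.002  0.0155] turn [ 0.0001 -0.     -0.0005]
```

Step down gently watching the vertical force.

{"api": "carry_out", "payload": {
  "targets": [
    [-1,0,0.002,0.004,0,0,0],
    [-1,0,0.002,0.008,0,0,0],
    [-1,0,0.002,0.01,0,0,0],
    [-1,0,0.002,0.01,0,0,0]
  ]
}}

```text
time_s: 8.57
eef_pos: [472.7, 72.7, 37.6]
tcp_rot: [-3.141, -0.0, 1.812]
wrist_force: [-0.0, -0.3, -2.8]
width: 0.222
```

{"api": "carry_out", "payload": {
  "targets": [
    [-1,0,0,0.003,0,0,0],
    [-1,0,0,0.003,0,0,0],
    [-1,0,0,0.003,0,0,0]
  ]
}}

```text
time_s: 8.82
eef_pos: [472.6, 72.7, 37.0]
tcp_rot: [-3.141, -0.0, 1.812]
wrist_force: [0.1, 0.1, -3.7]
width: 0.22
```

{"api": "carry_out", "payload": {
  "targets": [
    [-1,0,0,0.003,0,0,0],
    [-1,0,0,0.003,0,0,0],
    [-1,0,0,0.003,0,0,0]
  ]
}}

```text
time_s: 9.07
eef_pos: [472.6, 72.7, 36.8]
tcp_rot: [-3.142, -0.0, 1.812]
wrist_force: [-1.7, -0.2, 4.5]
width: 0.221
```

```bash
python3 - <<'E'
from plan import *
for i in range(3):
    go(stand(-57,0,36.7),np.pi-1.328); r.grab_frame('scene')
E
```

```text
t 9.0667 pos [472.64  72.66  36.83] rot [-3.1416e+00 -1.0000e-04  1.8122e+00] F [-1.69 -0.16  4.46] w 0.221
shift [0.0005 0.0013 0.0007] turn [-0.     -0.     -0.0005]
t 9.1167 pos [472.63  72.67  36.81] rot [-3.1416e+00 -1.0000e-04  1.8121e+00] F [-3.09 -1.1   5.29] w 0.218
shift [0.0004 0.0013 0.0005] turn [-0.     -0.     -0.0005]
t 9.1667 pos [472.66  72.67  36.81] rot [ 3.1416 -0.      1.8122] F [-1.91 -0.5   5.  ] w 0.22
shift [0.0005 0.0011 0.0006] turn [ 0.     -0.     -0.0004]
```

{"api": "carry_out", "payload": {
  "targets": [
    [-0.4,0,0,0,0,0,0],
    [-0.3,0,0,0,0,0,0],
    [-0.2,0,0,0,0,0,0],
    [-0.2,0,0,0,0,0,0],
    [-0.2,0,0,0,0,0,0],
    [-0.2,0,0,0,0,0,0]
  ]
}}

```text
time_s: 9.72
eef_pos: [472.8, 72.7, 36.4]
tcp_rot: [3.142, -0.0, 1.812]
wrist_force: [-0.5, -0.2, -0.0]
width: 0.404
```

{"api": "carry_out", "payload": {
  "targets": [
    [-0.2,0,0,-0.05,0,0,0],
    [-0.2,0,0,-0.2,0,0,0],
    [-0.2,0,0,-0.4,0,0,0],
    [-0.2,0,0,-0.5,0,0,0],
    [-0.2,0,0,-0.5,0,0,0]
  ]
}}

```text
time_s: 10.13
eef_pos: [476.1, 72.8, 140.7]
tcp_rot: [3.134, 0.002, 1.812]
wrist_force: [0.4, 0.7, 0.3]
width: 0.403
```

```bash
python3 - <<'E'
from plan import *
import cv2
f=r.grab_frame('scene');im=cv2.cvtColor(f['frame'],cv2.COLOR_RGB2BGR)
cv2.imwrite('pics/s6.png',im)
cv2.imwrite('pics/s6c.png',cv2.resize(im[160:260,250:340],None,fx=6,fy=6,interpolation=cv2.INTER_CUBIC))
go(stand(-130,0,90),np.pi-1.328)
E
```

```text
t 10.1833 pos [474.78  72.75 138.65] rot [3.1362e+00 1.2000e-03 1.8122e+00] F [0.   0.32 0.12] w 0.399
shift [ 0.3679 -0.011   0.2428] turn [ 0.0017  0.0004 -0.0004]
```

View pics/s6c.png

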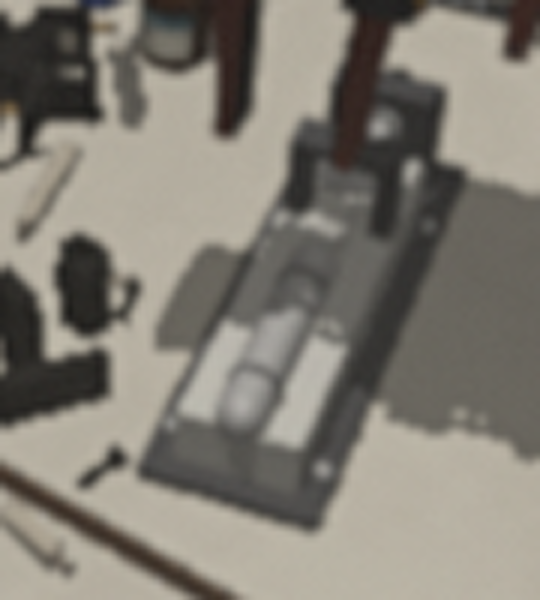

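{"api": "carry_out", "payload": {
  "targets": [
    [-1,0.1,0,0,0,0,0],
    [-1,0.25,0,0.02,0,0,0],
    [-1,0.38,-0.005,0.08,0,0,0],
    [-1,0.42,-0.01,0.15,0,0,0],
    [-1,0.42,-0.01,0.18,0,0,0],
    [-1,0.42,-0.01,0.2,0,0,0],
    [-1,0.42,-0.01,0.2,0,0,0],
    [-1,0.42,-0.01,0.2,0,0,0]
  ]
}}

```text
time_s: 10.85
eef_pos: [450.8, 153.0, 96.1]
tcp_rot: [-3.141, 0.0, 1.811]
wrist_force: [-0.2, 0.2, 0.5]
width: 0.006
```

```bash
python3 - <<'E'
from plan import *
import cv2
f=r.grab_frame('top');im=cv2.cvtColor(f['frame'],cv2.COLOR_RGB2BGR)
cv2.imwrite('pics/t7c.png',cv2.resize(im[150:260,210:350],None,fx=5,fy=5,interpolation=cv2.INTER_CUBIC))
f=r.grab_frame('scene');im=cv2.cvtColor(f['frame'],cv2.COLOR_RGB2BGR)
cv2.imwrite('pics/s7c.png',cv2.resize(im[160:260,250:340],None,fx=6,fy=6,interpolation=cv2.INTER_CUBIC))
go(stand(-140,0,37),np.pi-1.328)
E
```

```text
t 10.95 pos [451.38 153.14  96.77] rot [3.141 0.    1.811] F [ 0.52 -1.07  0.05] w 0.004
shift [-0.0006  0.0075  0.2989] turn [ 0.0002  0.     -0.0008]
```

View pics/t7c.png

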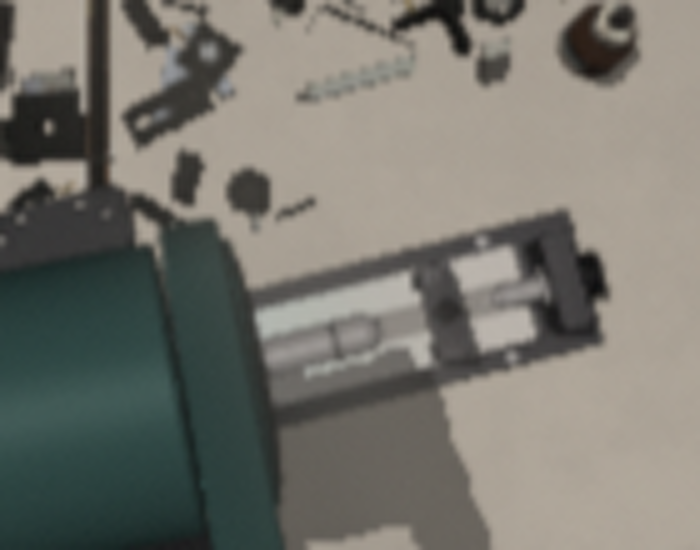

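View pics/s7c.png

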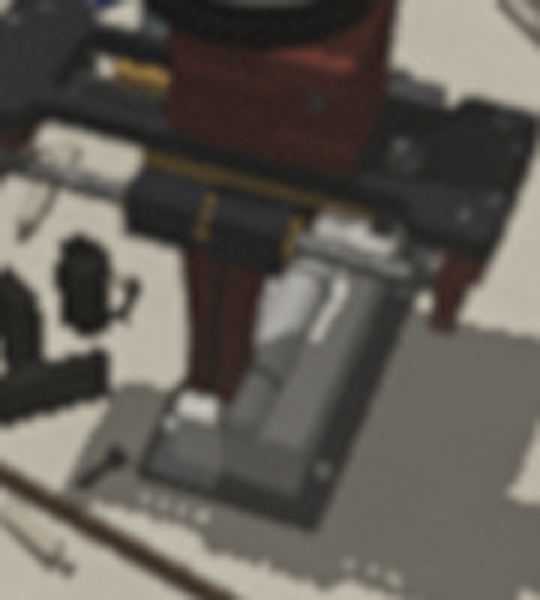

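```bash
python3 - <<'E'
from plan import *
for nm,c in [('end',(381,330)),('band',(345,337)),('tip',(494,298))]:
    X=ray('top',crop(210,150,5,c),40.7);print(nm,X@u-100,X@n-476.5)
X=ray('top',crop(210,150,5,(447,309)),83);print(X@u-100,X@n-476.5)
E
```

```text
end -1.656940506012532 -0.7472063258458093
band -20.526962698169214 0.42262789799355005
tip 59.08313790554493 0.5575845786153764
28.842024346027017 0.8920304903837746
```

{"api": "carry_out", "payload": {
  "targets": [
    [-1,0,0.007,0.08,0,0,-0.001],
    [-1,0,0.007,0.18,0,0,-0.001],
    [-1,0,0.007,0.26,0,0,-0.001],
    [-1,0,0.007,0.29,0,0,-0.001],
    [-1,0,0.007,0.298,0,0,-0.001],
    [-1,0,0.007,0.298,0,0,-0.001],
    [-1,0,0.007,0.298,0,0,-0.001]
  ]
}}

```text
time_s: 11.53
eef_pos: [452.8, 154.1, 37.6]
tcp_rot: [3.14, -0.0, 1.815]
wrist_force: [0.4, -0.1, -0.4]
width: 0.004
```

```bash
cat > st.py <<'E'
from plan import *
o=[]
for i in range(3):
    o.append(r.get_obs()); r.grab_frame('scene')
o.append(r.get_obs())
p=np.mean([a['eef_pos'] for a in o],0);F=np.mean([a['wrist_force'] for a in o],0)
print('t',o[-1]['time_s'],'stand xyz',p[:2]@u-100,p[:2]@n-476.5,p[2],'F along',F[:2]@u,'lat',F[:2]@n,'z',F[2],'yaw',o[-1]['tcp_rot'])
E
python3 st.py
```

```text
t 11.6833 stand xyz -140.7772905880707 0.14780665567502638 37.7207442220816 F along -0.02890695455965953 lat 0.19076096789492747 z -0.3394352337092458 yaw [3.13991043e+00 1.41506561e-05 1.81527444e+00]
```

{"api": "carry_out", "payload": {
  "targets": [
    [-1,-0.015,0,0.002,0,0,0],
    [-1,-0.03,0,0.003,0,0,0],
    [-1,-0.045,0,0.003,0,0,0],
    [-1,-0.06,0,0.003,0,0,0],
    [-1,-0.07,0,0.003,0,0,0],
    [-1,-0.08,0,0.003,0,0,0],
    [-1,-0.085,0,0.003,0,0,0],
    [-1,-0.09,0,0.003,0,0,0]
  ]
}}

```text
time_s: 12.35
eef_pos: [456.5, 136.5, 36.3]
tcp_rot: [-3.142, -0.0, 1.815]
wrist_force: [-0.5, 0.5, -0.1]
width: 0.002
```

{"api": "carry_out", "payload": {
  "targets": [
    [-1,-0.005,0,0,0,0,0],
    [-1,-0.01,0,0,0,0,0],
    [-1,-0.015,0,0,0,0,0],
    [-1,-0.02,0,0,0,0,0],
    [-1,-0.025,0,0,0,0,0],
    [-1,-0.03,0,0,0,0,0],
    [-1,-0.035,0,0,0,0,0],
    [-1,-0.04,0,0,0,0,0]
  ]
}}

```text
time_s: 13.02
eef_pos: [458.3, 128.8, 36.3]
tcp_rot: [-3.141, -0.0, 1.815]
wrist_force: [-0.6, 1.2, 0.7]
width: 0.006
```

```bash
python3 st.py
```

```text
t 13.1667 stand xyz -114.75353500533106 -0.6148505424369546 36.2752253975229 F along -1.1006262489859766 lat -0.2073622903089953 z 0.2836988642415138 yaw [-3.14147600e+00  1.00097386e-05  1.81513145e+00]
```

{"api": "carry_out", "payload": {
  "targets": [
    [-1,-0.007,0.001,0,0,0,0],
    [-1,-0.014,0.002,-0.001,0,0,0],
    [-1,-0.021,0.003,-0.002,0,0,0],
    [-1,-0.028,0.003,-0.003,0,0,0],
    [-1,-0.035,0.003,-0.003,0,0,0],
    [-1,-0.042,0.003,-0.003,0,0,0],
    [-1,-0.046,0.003,-0.003,0,0,0],
    [-1,-0.05,0.003,-0.003,0,0,0]
  ]
}}

```text
time_s: 13.83
eef_pos: [461.4, 119.2, 36.9]
tcp_rot: [-3.141, -0.0, 1.815]
wrist_force: [-0.9, 1.5, -0.6]
width: 0.006
```

```bash
python3 st.py; python3 - <<'E'
from plan import *
import cv2
f=r.grab_frame('top');im=cv2.cvtColor(f['frame'],cv2.COLOR_RGB2BGR)
cv2.imwrite('pics/t8c.png',cv2.resize(im[180:250,240:350],None,fx=7,fy=7,interpolation=cv2.INTER_CUBIC))
E
```

```text
t 13.9833 stand xyz -104.7555275883441 0.022668003683406823 36.8726236384839 F along -0.526619426112749 lat 0.12092762918316827 z -0.5406694379823932 yaw [3.14150471e+00 2.16391968e-05 1.81523628e+00]
```

View pics/t8c.png

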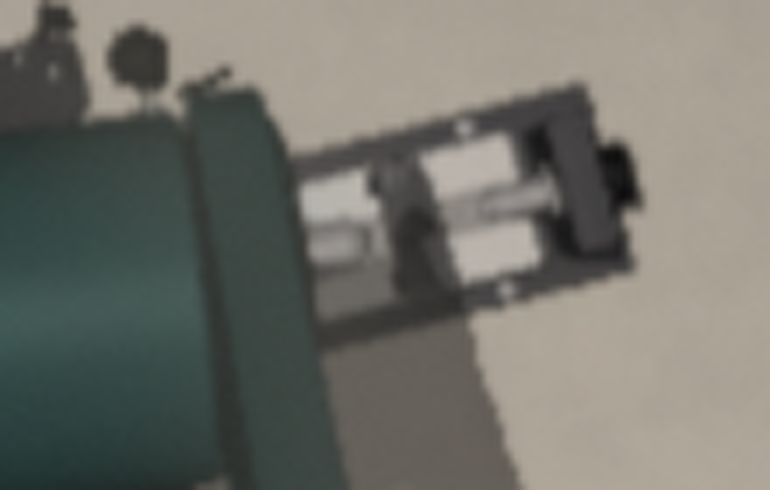

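{"api": "carry_out", "payload": {
  "targets": [
    [-1,-0.006,0,0,0,0,0],
    [-1,-0.012,0,0,0,0,0],
    [-1,-0.018,0,0,0,0,0],
    [-1,-0.024,0,0,0,0,0],
    [-1,-0.03,0,0,0,0,0],
    [-1,-0.036,0,0,0,0,0],
    [-1,-0.038,0,0,0,0,0],
    [-1,-0.04,0,0,0,0,0]
  ]
}}

```text
time_s: 14.7
eef_pos: [463.3, 111.5, 36.9]
tcp_rot: [-3.142, -0.0, 1.815]
wrist_force: [-1.2, 2.1, 0.6]
width: 0.005
```

```bash
python3 st.py; python3 - <<'E'
from plan import *
X=ray('top',crop(240,180,7,(372,240)),40.7);print(X@u-100,X@n-476.5)
X=ray('top',crop(240,180,7,(482,206)),40.7);print(X@u-100,X@n-476.5)
E
```

```text
t 14.85 stand xyz -96.81075395990949 0.037786006669307426 36.876837528357974 F along -1.235510853888913 lat -0.48992727061919783 z -0.015900943316849395 yaw [-3.14151007e+00 -4.48775672e-05  1.81519651e+00]
16.751324277522784 -0.8829225338881201
59.29028477923276 1.036617095313602
```

{"api": "carry_out", "payload": {
  "targets": [
    [-1,-0.005,0,0,0,0,0],
    [-1,-0.01,0,0,0,0,0],
    [-1,-0.015,0,0,0,0,0],
    [-1,-0.02,0,0,0,0,0],
    [-1,-0.02,0,0,0,0,0]
  ]
}}

```text
time_s: 15.27
eef_pos: [464.3, 107.5, 36.9]
tcp_rot: [-3.142, -0.0, 1.815]
wrist_force: [-2.3, 0.8, 0.6]
width: 0.008
```

```bash
python3 st.py
```

```text
t 15.4167 stand xyz -92.74848157397169 0.06803695587956327 36.88653805559236 F along -0.7136593316975646 lat -0.6634040557329575 z 0.1773852068034035 yaw [3.14154309e+00 2.21629827e-05 1.81525523e+00]
```

{"api": "carry_out", "payload": {
  "targets": [
    [-1,-0.005,0,0,0,0,0],
    [-1,-0.01,0,0,0,0,0],
    [-1,-0.015,0,0,0,0,0],
    [-1,-0.02,0,0,0,0,0],
    [-1,-0.02,0,0,0,0,0]
  ]
}}

```text
time_s: 15.83
eef_pos: [465.3, 103.6, 36.9]
tcp_rot: [-3.142, -0.0, 1.815]
wrist_force: [-0.5, -0.0, -0.3]
width: 0.002
```

```bash
python3 st.py
```

```text
t 15.9833 stand xyz -88.76234554743971 0.06226976041739363 36.87339450971125 F along -0.6249049013485131 lat -0.2929429849141156 z -0.5126002737838806 yaw [-3.14155941e+00  4.67208159e-06  1.81524256e+00]
```

{"api": "carry_out", "payload": {
  "targets": [
    [-1,-0.005,0,0,0,0,0],
    [-1,-0.01,0,0,0,0,0],
    [-1,-0.015,0,0,0,0,0],
    [-1,-0.015,0,0,0,0,0]
  ]
}}

```text
time_s: 16.32
eef_pos: [465.6, 101.7, 36.9]
tcp_rot: [-3.141, -0.002, 1.814]
wrist_force: [-2.3, 6.2, 1.9]
width: 0.001
```

```bash
python3 st.py
```

```text
t 16.4667 stand xyz -86.76501313123995 -0.05323337645273796 36.89689590665061 F along -6.4008327453583265 lat -0.5217662393785405 z 0.8755369204778957 yaw [-3.14148841e+00 -1.43745110e-03  1.81454396e+00]
```

{"api": "carry_out", "payload": {
  "targets": [
    [-1,-0.005,0,0,0,0,0],
    [-1,-0.01,0,0,0,0,0],
    [-1,-0.015,0,0,0,0,0],
    [-1,-0.015,0,0,0,0,0]
  ]
}}

```text
time_s: 16.8
eef_pos: [466.4, 98.9, 36.9]
tcp_rot: [-3.141, -0.002, 1.814]
wrist_force: [-1.2, 6.2, 0.7]
width: 0.005
```

```bash
python3 st.py
```

```text
t 16.95 stand xyz -83.77607758972115 -0.0355187848530818 36.91991442158906 F along -6.005468828100175 lat -0.18591131912195594 z 0.6207248632637172 yaw [-3.14147705e+00 -1.37312905e-03  1.81461910e+00]
```

{"api": "carry_out", "payload": {
  "targets": [
    [-1,-0.005,0,0,0,0,0],
    [-1,-0.01,0,0,0,0,0],
    [-1,-0.015,0,0,0,0,0],
    [-1,-0.02,0,0,0,0,0],
    [-1,-0.025,0,0,0,0,0],
    [-1,-0.03,0,0,0,0,0],
    [-1,-0.035,0,0,0,0,0],
    [-1,-0.035,0,0,0,0,0]
  ]
}}

```text
time_s: 17.62
eef_pos: [468.1, 91.9, 36.9]
tcp_rot: [-3.142, -0.001, 1.815]
wrist_force: [-1.6, 5.2, 0.5]
width: 0.001
```

```bash
python3 st.py;  python3 - <<'E'
from plan import *
import cv2
f=r.grab_frame('top');im=cv2.cvtColor(f['frame'],cv2.COLOR_RGB2BGR)
cv2.imwrite('pics/t9c.png',cv2.resize(im[180:250,240:350],None,fx=7,fy=7,interpolation=cv2.INTER_CUBIC))
E
```

```text
t 17.7667 stand xyz -76.62445959773098 -0.03150670212659179 36.89885602953101 F along -5.560189057096666 lat 0.06523104028606375 z 0.6111915740779204 yaw [-3.14142077e+00 -1.21138586e-03  1.81468710e+00]
```

View pics/t9c.png

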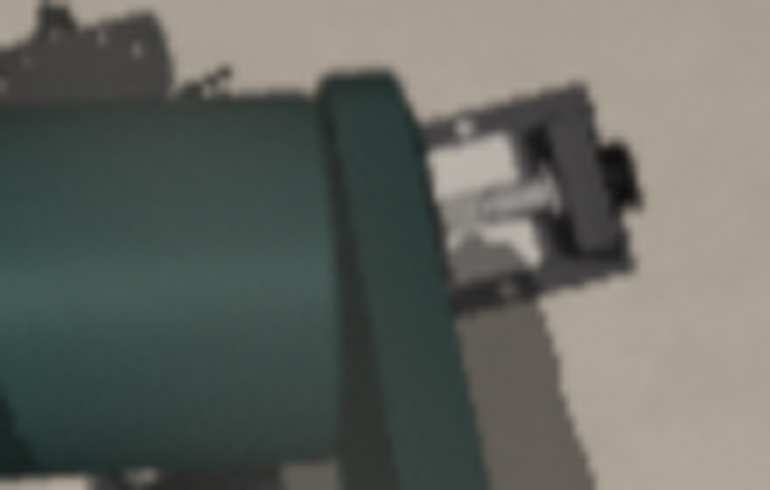

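{"api": "carry_out", "payload": {
  "targets": [
    [-1,-0.005,0,0,0,0,0],
    [-1,-0.01,0,0,0,0,0],
    [-1,-0.015,0,0,0,0,0],
    [-1,-0.02,0,0,0,0,0],
    [-1,-0.025,0,0,0,0,0],
    [-1,-0.03,0,0,0,0,0],
    [-1,-0.03,0,0,0,0,0]
  ]
}}

```text
time_s: 18.4
eef_pos: [469.5, 86.1, 36.9]
tcp_rot: [-3.141, -0.001, 1.815]
wrist_force: [-1.0, 5.0, 0.7]
width: 0.0
```

```bash
python3 st.py
```

```text
t 18.55 stand xyz -70.64482747456492 -0.04523405508581391 36.88108423712469 F along -5.624957966605259 lat 0.3542633500045892 z 0.6235665273122207 yaw [-3.14140154e+00 -1.25275616e-03  1.81466897e+00]
```

{"api": "carry_out", "payload": {
  "targets": [
    [-1,-0.005,0,0,0,0,0],
    [-1,-0.01,0,0,0,0,0],
    [-1,-0.01,0,0,0,0,0]
  ]
}}

```text
time_s: 18.8
eef_pos: [470.0, 84.2, 36.9]
tcp_rot: [-3.141, -0.001, 1.815]
wrist_force: [-0.8, 5.4, 1.3]
width: -0.001
```

```bash
python3 st.py
```

```text
t 18.95 stand xyz -68.65701607751289 -0.04600574660463508 36.87466495648612 F along -5.4260196230454865 lat 0.4533452558280276 z 0.6960152361391361 yaw [-3.14145729e+00 -1.25915260e-03  1.81465805e+00]
```

{"api": "carry_out", "payload": {
  "targets": [
    [-1,-0.005,0,0,0,0,0],
    [-1,-0.01,0,0,0,0,0],
    [-1,-0.01,0,0,0,0,0]
  ]
}}

```text
time_s: 19.2
eef_pos: [470.5, 82.2, 36.9]
tcp_rot: [-3.141, -0.001, 1.815]
wrist_force: [-1.6, 4.7, 0.4]
width: 0.008
```

```bash
python3 st.py; python3 - <<'E'
from plan import *
import cv2
f=r.grab_frame('top');im=cv2.cvtColor(f['frame'],cv2.COLOR_RGB2BGR)
cv2.imwrite('pics/t10c.png',cv2.resize(im[180:250,240:350],None,fx=7,fy=7,interpolation=cv2.INTER_CUBIC))
E
```

```text
t 19.35 stand xyz -66.62403550671151 -0.03861639110124315 36.87523485165365 F along -5.517185248488308 lat -0.33239991299858646 z 0.3480181992368041 yaw [-3.14146107e+00 -1.21018812e-03  1.81467847e+00]
```

View pics/t10c.png

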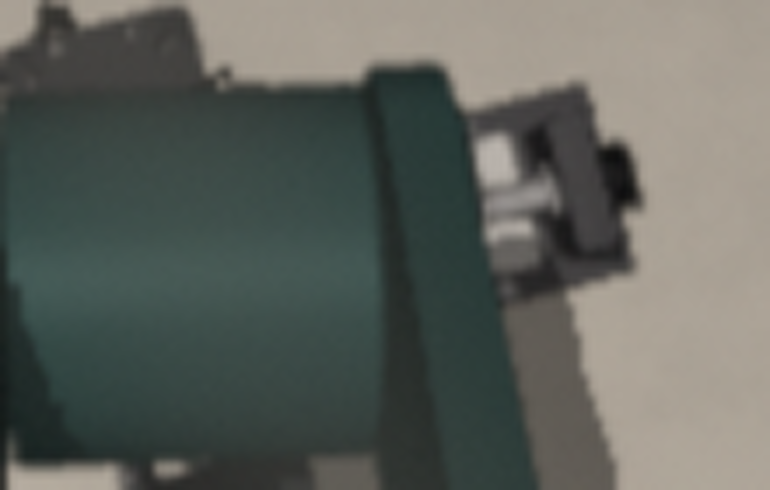

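{"api": "carry_out", "payload": {
  "targets": [
    [-1,-0.005,0,0,0,0,0],
    [-1,-0.01,0,0,0,0,0],
    [-1,-0.01,0,0,0,0,0]
  ]
}}

```text
time_s: 19.65
eef_pos: [471.0, 80.3, 36.9]
tcp_rot: [-3.141, -0.001, 1.815]
wrist_force: [-1.4, 5.4, 0.7]
width: 0.002
```

```bash
python3 st.py
```

```text
t 19.8 stand xyz -64.6481275327676 -0.041306331167163535 36.87247696462286 F along -5.253747564619315 lat 0.005523088894672275 z 0.5427930512776695 yaw [-3.14137008e+00 -1.26263677e-03  1.81466355e+00]
```

{"api": "carry_out", "payload": {
  "targets": [
    [-1,-0.005,0,0,0,0,0],
    [-1,-0.005,0,0,0,0,0]
  ]
}}

```text
time_s: 19.97
eef_pos: [471.2, 79.3, 36.9]
tcp_rot: [-3.141, -0.001, 1.815]
wrist_force: [-1.1, 4.8, -0.2]
width: 0.005
```

```bash
python3 st.py
```

```text
t 20.1167 stand xyz -63.64249516540004 -0.048426687196069906 36.86928743537099 F along -5.287633336039142 lat 0.29300602902142747 z 0.4475897944958609 yaw [-3.14144619e+00 -1.25196807e-03  1.81470491e+00]
```

{"api": "carry_out", "payload": {
  "targets": [
    [-1,-0.005,0,0,0,0,0],
    [-1,-0.005,0,0,0,0,0]
  ]
}}

```text
time_s: 20.28
eef_pos: [471.4, 78.3, 36.9]
tcp_rot: [-3.141, -0.001, 1.815]
wrist_force: [-0.8, 5.2, 1.4]
width: 0.005
```

```bash
python3 st.py
```

```text
t 20.4333 stand xyz -62.663399142342136 -0.057252973577305966 36.860844022455446 F along -5.291490292123671 lat 0.16252679168197345 z 0.5085753372037645 yaw [-3.14136504e+00 -1.26780103e-03  1.81470964e+00]
```

{"api": "carry_out", "payload": {
  "targets": [
    [-1,-0.005,0,0,0,0,0],
    [-1,-0.005,0,0,0,0,0]
  ]
}}

```text
time_s: 20.6
eef_pos: [471.6, 77.6, 36.9]
tcp_rot: [-3.141, -0.002, 1.814]
wrist_force: [-1.4, 7.6, -0.0]
width: 0.003
```

```bash
python3 st.py
```

```text
t 20.75 stand xyz -61.97783075256831 -0.09370735545547859 36.855884833516505 F along -7.1855825456901155 lat 0.6218731862623502 z 0.47915003732750583 yaw [-3.14131018e+00 -1.82435157e-03  1.81444630e+00]
```

{"api": "carry_out", "payload": {
  "targets": [
    [-1,-0.005,0,0,0,0,0],
    [-1,-0.005,0,0,0,0,0]
  ]
}}

```text
time_s: 20.92
eef_pos: [471.8, 76.9, 36.9]
tcp_rot: [-3.141, -0.002, 1.814]
wrist_force: [-1.5, 7.5, 0.7]
width: 0.007
```

```bash
python3 st.py
```

```text
t 21.0667 stand xyz -61.1582863205503 -0.08172159907815058 36.85981225722272 F along -8.257172151738192 lat 0.3912196909451601 z 0.8433048307522322 yaw [-3.14137467e+00 -2.05180142e-03  1.81430055e+00]
```

{"api": "carry_out", "payload": {
  "targets": [
    [-1,-0.003,0,0,0,0,0],
    [-1,-0.003,0,0,0,0,0]
  ]
}}

```text
time_s: 21.23
eef_pos: [471.8, 76.5, 36.9]
tcp_rot: [-3.141, -0.002, 1.814]
wrist_force: [-1.0, 9.7, 0.6]
width: 0.008
```

```bash
python3 st.py
```

```text
t 21.3833 stand xyz -60.76223522964867 -0.10956979436292613 36.852193905145576 F along -9.083202729699337 lat 1.054428997076278 z 0.3633893119148798 yaw [-3.14133556e+00 -2.37452637e-03  1.81413045e+00]
```

Plunger pressed in about 1.5–2 mm (≈3.7 N over the drag). Back off straight along the groove, then up.

{"api": "carry_out", "payload": {
  "targets": [
    [-1,0.01,0,0,0,0,0],
    [-1,0.03,0,0,0,0,0],
    [-1,0.07,0,0,0,0,0],
    [-1,0.15,0,0,0,0,0],
    [-1,0.25,0,0,0,0,0],
    [-1,0.35,0,0,0,0,0],
    [-1,0.4,0,0,0,0,0],
    [-1,0.4,0,0,0,0,0]
  ]
}}

```text
time_s: 22.05
eef_pos: [452.5, 154.3, 36.9]
tcp_rot: [3.142, -0.0, 1.818]
wrist_force: [0.0, -0.1, -0.3]
width: 0.003
```

{"api": "carry_out", "payload": {
  "targets": [
    [-1,0.1,0,-0.1,0,0,0],
    [-1,0.25,0,-0.25,0,0,0],
    [-1,0.45,0,-0.4,0,0,0],
    [-1,0.6,0,-0.5,0,0,0],
    [-1,0.7,0,-0.5,0,0,0],
    [-1,0.7,0,-0.5,0,0,0],
    [-1,0.7,0,-0.5,0,0,0]
  ]
}}

```text
time_s: 22.63
eef_pos: [419.4, 288.8, 137.2]
tcp_rot: [3.14, 0.0, 1.818]
wrist_force: [-0.5, 0.0, -0.4]
width: 0.007
```

```bash
python3 st.py; python3 - <<'E'
from plan import *
import cv2
f=r.grab_frame('top');im=cv2.cvtColor(f['frame'],cv2.COLOR_RGB2BGR)
cv2.imwrite('pics/t11c.png',cv2.resize(im[180:250,235:345],None,fx=7,fy=7,interpolation=cv2.INTER_CUBIC))
f=r.grab_frame('scene');im=cv2.cvtColor(f['frame'],cv2.COLOR_RGB2BGR)
cv2.imwrite('pics/s11.png',im)
cv2.imwrite('pics/s11c.png',cv2.resize(im[130:260,200:340],None,fx=4,fy=4,interpolation=cv2.INTER_CUBIC))
E
```

```text
t 22.7833 stand xyz -278.50048692797895 -0.5556901490467112 136.54788529278613 F along 0.08071185926755006 lat -0.12417917700206281 z -0.03384832524847839 yaw [-3.13980495e+00  8.76496713e-04  1.81438408e+00]
```

View pics/t11c.png

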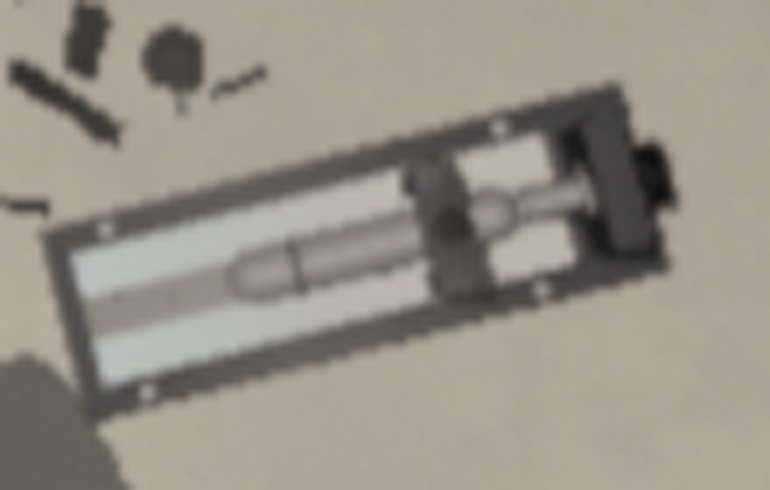

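View pics/s11c.png

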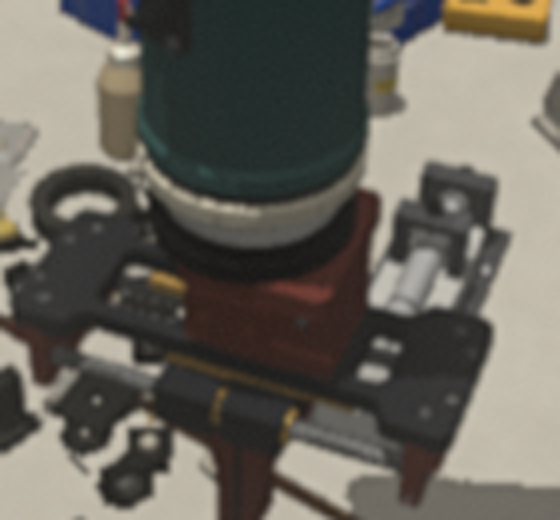

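```bash
python3 - <<'E'
from plan import *
for nm,c in [('lead',(516,209)),('tail',(228,275))]:
    X=ray('top',crop(235,180,7,c),40.7);print(nm,X@u-100,X@n-476.5)
o=r.get_obs();print(o['time_s'],o['wrist_force'])
print(r.sign_off())
E
```

```text
lead 58.642187093606054 0.06295573799116028
tail -50.26692303542782 3.1996968189262134
22.8833 [-0.10051279 -0.10037699  0.14599051]
the job is handed in; nothing more can be done
None
```

I moved the gauge rod from its rest into the V-groove, pushed it under the hold-down, and left it resting against the plunger, pressed in a little. I handed the job in at 22.9 s; no verdict was reported.

- **Laying:** I lowered the rod in steps of about 0.6 mm until it touched the groove. The vertical force on the wrist changed by about 8 N at contact, and I then opened the fingers.
- **Pushing:** I used shut fingers on the rod's tail. The rod started lifting the hold-down at about 6 N, and the drag settled near 5.3 N. The force rose when the rod met the plunger and reached about 9.1 N. That puts about 3.7 N on the plunger, pressed in roughly 1.5 to 2 mm, which is well below its limit.
- **Last checks:** After I backed off, the wrist force was about zero. The top view shows the rod under the arch with its end on the plunger. I measured the leading end at x ≈ 58.6 mm, which puts the rod's centre at about 4 mm.
- **What disagreed:** In the last top picture the rod's tail reads 3.2 mm sideways, while the leading end reads about 0. The tail point was picked by hand (about 0.4 mm per zoomed pixel), and the rod looks seated along the groove, so I took this as a reading error and did not re-measure it. I could not measure the plunger force directly after letting go.
- **Bystanders:** I felt no contact with any of them. I did not re-measure their positions at the end.

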